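# Open the code-locked tilt-out bin

## Task

Unlock the parts bin with its three dials and tip it open, so that the parts inside can be reached. Set the left dial to mark 3 and the middle dial to mark 4 (marks counted clockwise from the long mark, which is 0); nobody remembers the right-hand figure, so after that turn the right dial clockwise until the catch lets go and the bin springs ajar, never forcing the bin while it is locked. Then pull the bin forward all the way to its stop, leaving the left and middle dials on their figures and the things standing around undisturbed.

Things in the scene. Friction and masses are not known exactly. Their poses are not given: they have to be found in the camera images.
- bin_cabinet: grey sheet-metal cabinet fixed to the bench, 130 deep (x), 240 wide (y), 130 high; origin under its centre, z up, -x to its front, +y to its left. On its flat roof three dials on the line x = 0, at y = +75 (left), 0 (middle), -75 (right). Round each, eight white marks 45 degrees apart, the long one (mark 0) towards the front, counted clockwise from above.
- left_dial_knob (a joint): Turn of the left dial in rad: 0 with its pointer at the long mark, growing clockwise from above; a mark each 0.785; stops at 0 and 5.5. Friction about 0.05 N m, stays where left. Figure: mark 3 (2.356). Starts between 3.2 and 4.4. The lock accepts 0.18 either way.
- middle_dial_knob (a joint): Turn of the middle dial in rad: 0 with its pointer at the long mark, growing clockwise from above; a mark each 0.785; stops at 0 and 5.5. Friction about 0.05 N m, stays where left. Figure: mark 4 (3.142, pointer to the rear). Starts between 0.8 and 2.2. The lock accepts 0.18 either way.
- right_dial_knob (a joint): Turn of the right dial in rad: 0 with its pointer at the long mark, growing clockwise from above; a mark each 0.785; stops at 0 and 5.5. Friction about 0.05 N m, stays where left. Starts between 0 and 0.3. Figure unknown, anywhere from 0.9 to 2.8, about 0.4 wide: with the others set, turning clockwise into it frees a pin, the bin jumps ajar within 0.5 s; the dial then stays free.
- left_dial_grip (a point): Black dial: skirt 40 mm across, 8 mm high; above it a grip bar 34 mm long, 11 mm wide, from 8 to 32 mm above the roof. This point: on the vertical turning axis of the left dial, 20 mm above the roof, half-way up the bar; it turns with the dial, its -x runs along the bar to the pointer end (white line, 19 mm from the axis; other end 15 mm). Pinch the bar across its width.
- middle_dial_grip (a point): Black dial: skirt 40 mm across, 8 mm high; above it a grip bar 34 mm long, 11 mm wide, from 8 to 32 mm above the roof. This point: on the vertical turning axis of the middle dial, 20 mm above the roof, half-way up the bar; it turns with the dial, its -x runs along the bar to the pointer end (white line, 19 mm from the axis; other end 15 mm). Pinch the bar across its width.
- right_dial_grip (a point): Black dial: skirt 40 mm across, 8 mm high; above it a grip bar 34 mm long, 11 mm wide, from 8 to 32 mm above the roof. This point: on the vertical turning axis of the right dial, 20 mm above the roof, half-way up the bar; it turns with the dial, its -x runs along the bar to the pointer end (white line, 19 mm from the axis; other end 15 mm). Pinch the bar across its width.
- parts_bin_body (a joint): tilt of the aluminium tilt-out bin in the cabinet front, rad: 0 shut, under 0.04 while locked; unlocked, a spring pushes it ajar to about 0.47; stop at 0.85. It tips forward and down about its bottom edge, with 1 to 3 N at the upper edge, and stays open at the stop by its own weight. A latch rail runs 54 mm behind the panel, 30 mm below its edge.
- bin_lip (a point): middle of the upper edge of the bin's front panel (8 thick, 226 wide), 128 above the bench when shut, 116 from the pivot; -x looks out of the panel's face, z up along it. No handle: once ajar, a gap of about 45 mm between the roof's front edge and the panel's back takes a fingertip from above; clear behind the edge for 50 mm.
- bin_pivot (a point): middle of the bin's pivot line, 12 mm above the bench and 66 mm in front of the cabinet's centre; the axis runs along the cabinet's y. A tall microscope (fixed) stands to the right of the cabinet, a monitor behind it to the left.

How it is judged (in metres and radians):
On the way, in this order (a step that is already met when the one before it is completed fails the run):
1. left dial at mark 3 and middle dial at mark 4, the bin still shut (value of joint left_dial_knob between 2.176 and 2.536 rad and value of joint middle_dial_knob between 2.962 and 3.322 rad and value of joint parts_bin_body below 0.06 rad), for 0.2 s.
2. the right dial found its catch: the bin has sprung ajar (value of joint left_dial_knob between 2.176 and 2.536 rad and value of joint middle_dial_knob between 2.962 and 3.322 rad and value of joint parts_bin_body above 0.2 rad), for 0.2 s.
At the end, for the whole second after the job is handed in: The bin is tipped open to its stop (over 0.75 of 0.85 rad) and at rest; the left dial is within 0.18 rad of mark 3 and the middle dial within 0.18 rad of mark 4 (value of joint left_dial_knob between 2.176 and 2.536 rad and value of joint middle_dial_knob between 2.962 and 3.322 rad and value of joint parts_bin_body above 0.75 rad and velocity of joint parts_bin_body between -0.05 and 0.05 rad/s); the robot touches nothing.
It fails at once if the locked bin is forced (over 20 N of touch on it while shut) (contact force between the arm and parts_bin_body above 20 N and value of joint parts_bin_body below 0.06 rad).
It fails at once if a thing standing around is shoved more than 30 mm (distance of any of mouse, loupe, petri_1, beaker_50, oil_bottle, objective_spare from where it was at the start of the episode above 0.03 m).
It also fails if it takes over 67 s, if anything falls off the work surface, if the arm or the gripper's body presses on something with over 40 N, if the wrist force passes 120 N, or if a joint passes its speed limit or range.

## Robot

A 7-joint arm with a two-finger parallel gripper is mounted at the origin on a cart in front of the work surface, level with it; the furniture and walls round the work are solid. World frame = base frame: x ahead of the robot, y to its left, z up, the work surface at z = 0. Lengths are in mm, angles in rad, forces in N, time in s.
With the tool pointing down it reaches from about 400 to 925 mm from the base axis. Payload 4.1 kg.
Tool frame: the origin (TCP) lies at the very end of the fingers, on their centre line; the grasp point (between the pads) lies 19 mm behind it; z points along the fingers, y is the line along which they close (so a half turn about z gives the same grasp; the last joint's range is limited). The gripper opens to 85 mm and grips with 20 to 120 N. Pads are 22 mm wide; open, the fingers measure 114 mm over their backs; the gripper's body (76 mm by 85 mm) begins 54 mm behind the grasp point. The pads swing forward as they close: fully open they stand 13 mm farther back than shut.
Start: joints at [-1.365, 0.398, 0.045, 1.537, -0.019, 1.207, -0.051], TCP at [195.045, 620.081, 231.347] pointing down, gripper open.
Joint ranges: [-2.82, 2.82], [-0.49, 2.23], [-1.37, 1.46], [0, 2.46], [-1.36, 4.5], [0.23, 2], [-2.94, 2.94]. Speed limits (rad/s): [2.57, 2.57, 3.14, 3.14, 3.14, 3.14, 3.14].

## Interface

Orientations are given as [roll, pitch, yaw] about the fixed x, y, z axes, in that order (R = Rz(yaw) Ry(pitch) Rx(roll)).
In Python, from plant import status, imaging, job, nets gives the robot as it stands.
- The arm moves only by the tool send_rows, never from a script. Its argument "series" is a list that holds one entry, the list of rows, each a list of 7 numbers: the turn, a rotation vector about the tool's x, y, z in degrees, then the shift along the tool's x, y, z in cm, then the closure, from 0 (fully open) to 1 (shut). In form: [[[wx, wy, wz, tx, ty, tz, grip], ...]]. A call has exactly 5 rows; each row shifts and turns the commanded pose from where the row before left it, along the tool's axes as they then stand; what a row does not reach is not made up. A row lasts 1/10 s, in which the tool goes at most 50 mm and 8.59 degrees, less where a joint would pass 70% of its speed; a pose out of reach is approached as far as the arm can. A call with a gripper value outside its range is refused whole. The fingers move at their own pace and stop on an object; "grip_force" is the grip in N (left out, the last holds). Time passes only in rows, so rows that do not move let the fingers close, or fill a call up. It gives the time, the measured TCP pose, the force, the opening and the grip force at its end, in the units of the state.
- status.state(): the state, without advancing time (a new reading comes with each control period).
- imaging.snapshot(name): name is "scene" or "top" or "wrist"; returns a dict with "pixels" (384x512x3 uint8, red, green, blue), "range_z" (384x512 float32, mm along the optical axis (not along the pixel's ray), 0 where there is no reading), "K" (3x3 intrinsics, pixels), "k1" (the pictures are not rectified: a ray, as slopes to the right and down, at radius r is drawn at 1 + k1 r^2 times it, then the intrinsics apply), "world_from_camera" (4x4, takes a point from camera to world coordinates); the wrist camera has in their place "T_tool_cam" (4x4, takes a point from camera to tool coordinates, whose origin is the TCP and whose axes are the flange's). Camera axes: x right, y up, looking along -z (the intrinsics and any distortion apply to the point x, -y, -z); pixel columns grow to the right and rows downward; lengths in mm; the calibration is good to about 2 mm. A picture is of the moment at which its call begins: read the wrist's pose just before it.
- job.job_done(): hands the job in; it is judged then, once.
Trained networks look in the newest picture that a camera, given by its name, has taken for a name from the list of things; names that differ only in an ending like _2 or _b are one class to them, and where a whole thing is asked for, a point or a joint stands for the part that bears it (a point fixed in the world has none). Each returns a list of dicts, best first, with "p" (0 to 1); they miss things now and then, are a little off and sometimes report something else, mostly with a low value. They report only what shows in the picture. A call takes as long as a camera call.
- nets.spot_in(camera, query): "location" ([x, y, z] in mm, in world coordinates, good to about 4 mm: the middle of the surface that is visible of it).
- nets.cut_out(camera, query): "pixels" (384x512 bool, what is visible of it).
The state is a dict: "t": time; "qpos": joint angles; "joint_vel": joint speeds; "joint_efforts": joint torques, N m; "tool_pos": TCP position; "eef_rot": TCP orientation; "force": force on the tool from outside, world axes, zero at the start; "ft_torque": the same for the moment, N m; "finger_gap": finger opening in mm; "grasp_force": force on a finger pad.
Only numpy, scipy, OpenCV 4.12 (cv2) and the standard library are available. Lean on these libraries where they do the work, as an engineer would, in place of code of your own. Each camera call takes 0.05 s, during which the arm holds its last target. There are 200 camera calls.

## Working session

There is one attempt and no reset: what is moved stays moved. The work goes in short steps, Python scripts to look and compute and a tool call to move; the robot and the scene stay as the last step left them, time stands still between calls to the robot, and variables do not carry over. Pictures are saved under pics/ and viewed, at most 10 in all, crops included, and the job is handed in when it is done.

Besides the shell and the picture viewer there is one more tool, called after ">>>" in YAML: its name, and indented under it one key for each argument. send_rows: Moves the arm, as the interface text tells. Its arguments: {"type":"object","properties":{"series":{"type":"array"},"grip_force":{"type":"number"}},"required":["series"]}

```bash
mkdir -p pics; ls; cat > h.py <<'E'
import numpy as np, cv2
from plant import status, imaging, job, nets
from scipy.spatial.transform import Rotation as R
def tool():
    s=status.state(); T=np.eye(4); T[:3,:3]=R.from_euler('xyz',s['eef_rot']).as_matrix(); T[:3,3]=s['tool_pos']; return T,s
def snap(n):
    T,_=tool(); d=imaging.snapshot(n)
    d['W']=T@np.array(d['T_tool_cam']) if n=='wrist' else np.array(d['world_from_camera']); return d
def cloud(d):
    K=np.array(d['K']);h,w=d['range_z'].shape
    v,u=np.mgrid[:h,:w].astype(float)
    xd=(u-K[0,2])/K[0,0]; yd=(v-K[1,2])/K[1,1]; x,y=xd.copy(),yd.copy()
    for _ in range(10):
        f=1+d['k1']*(x*x+y*y); x,y=xd/f,yd/f
    z=d['range_z']; P=np.stack([x*z,-y*z,-z,np.ones_like(z)],-1)@d['W'].T
    P=P[...,:3]; P[z<=0]=np.nan; return P
def proj(d,p):
    q=np.linalg.inv(d['W'])@np.append(p,1); x,y=q[0]/-q[2],-q[1]/-q[2]; f=1+d['k1']*(x*x+y*y)
    K=np.array(d['K']); return np.array([K[0,0]*x*f+K[0,2],K[1,1]*y*f+K[1,2]])
E
cat > a.py <<'E'
from h import *
s=tool()[1]; print(s['tool_pos'],s['eef_rot'],s['t'])
ds={n:snap(n) for n in('scene','top')}
im=np.hstack([cv2.resize(ds[n]['pixels'],(400,300)) for n in ds])
cv2.imwrite('pics/scene.png',ds['scene']['pixels'][...,::-1]);cv2.imwrite('pics/top.png',ds['top']['pixels'][...,::-1])
for n in ds:
  for q in('bin_cabinet','left_dial_grip','right_dial_grip','bin_lip','microscope','mouse','loupe','oil_bottle'):
    try: print(n,q,[(np.round(r['location']),round(r['p'],2)) for r in nets.spot_in(n,q)[:3]])
    except Exception as e: print(q,e)
E
python3 a.py
```

```text
pics
[194.85808999 619.42173892 230.24131667] [-3.13958950e+00  1.23121018e-04  2.83685532e+00] 0.0
scene bin_cabinet [(array([541., -36.,  91.]), 0.93)]
scene left_dial_grip [(array([591., -24., 137.]), 0.74)]
scene right_dial_grip [(array([ 577., -103.,  148.]), 0.69), (array([ 566., -175.,  145.]), 0.43)]
scene bin_lip [(array([510., -80.,  76.]), 0.79)]
microscope it knows: bin_cabinet, bin_lip, bin_pivot, left_dial_grip, left_dial_knob, middle_dial_grip, middle_dial_knob, parts_bin_body, right_dial_grip, right_dial_knob
mouse it knows: bin_cabinet, bin_lip, bin_pivot, left_dial_grip, left_dial_knob, middle_dial_grip, middle_dial_knob, parts_bin_body, right_dial_grip, right_dial_knob
loupe it knows: bin_cabinet, bin_lip, bin_pivot, left_dial_grip, left_dial_knob, middle_dial_grip, middle_dial_knob, parts_bin_body, right_dial_grip, right_dial_knob
oil_bottle it knows: bin_cabinet, bin_lip, bin_pivot, left_dial_grip, left_dial_knob, middle_dial_grip, middle_dial_knob, parts_bin_body, right_dial_grip, right_dial_knob
top bin_cabinet [(array([ 571., -108.,  127.]), 0.84)]
top left_dial_grip [(array([592., -35., 134.]), 0.9)]
top right_dial_grip [(array([ 566., -183.,  138.]), 0.63)]
top bin_lip [(array([515., -93., 118.]), 0.63)]
microscope it knows: bin_cabinet, bin_lip, bin_pivot, left_dial_grip, left_dial_knob, middle_dial_grip, middle_dial_knob, parts_bin_body, right_dial_grip, right_dial_knob
mouse it knows: bin_cabinet, bin_lip, bin_pivot, left_dial_grip, left_dial_knob, middle_dial_grip, middle_dial_knob, parts_bin_body, right_dial_grip, right_dial_knob
loupe it knows: bin_cabinet, bin_lip, bin_pivot, left_dial_grip, left_dial_knob, middle_dial_grip, middle_dial_knob, parts_bin_body, right_dial_grip, right_dial_knob
oil_bottle it knows: bin_cabinet, bin_lip, bin_pivot, left_dial_grip, left_dial_knob, middle_dial_grip, middle_dial_knob, parts_bin_body, right_dial_grip, right_dial_knob
```

View pics/top.png

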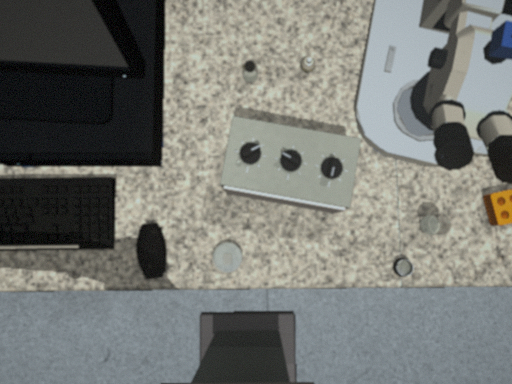

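View pics/scene.png

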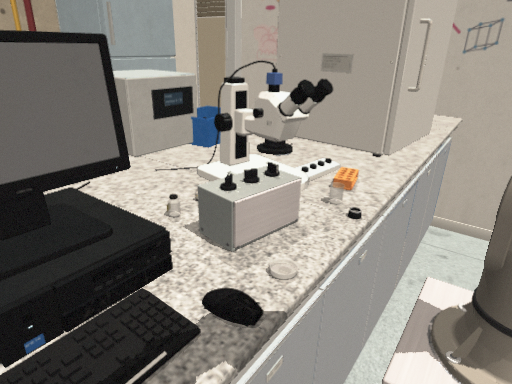

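The top view shows the cabinet roof at px (222..358, 118..210), with dials at (250,152), (291,160) and (332,168). The scene view shows the bin shut, a petri dish in front and the microscope to the right. Next I'll fit the roof and read the dials.

```bash
cat > b.py <<'E'
from h import *
d=snap('top'); P=cloud(d); g=d['pixels'].astype(int)
uu=np.arange(512)[None]*np.ones((384,1)); vv=np.arange(384)[:,None]*np.ones((1,512))
box=(uu>205)&(uu<372)&(vv>100)&(vv<225)
m=box&(P[...,2]>122)&(P[...,2]<140)
m=cv2.morphologyEx(m.astype(np.uint8),cv2.MORPH_CLOSE,np.ones((5,5)))>0
m&=box&~np.isnan(P[...,2])
r=cv2.minAreaRect(P[m][:,:2].astype(np.float32)); print('rect',r,'z',np.nanmedian(P[m][:,2]))
k=(P[...,2]>150)&box; print(np.nanmax(np.where(box,P[...,2],0)))
for n in('left','middle','right'):
  u,v={'left':(250,152),'middle':(291,160),'right':(332,168)}[n]
  q=box&(np.hypot(uu-u,vv-v)<13)&(g.sum(2)<150)
  c=P[q]; print(n,'dark centroid',np.nanmean(c,0), q.sum(), 'z',np.nanpercentile(c[:,2],[5,95]))
cv2.imwrite('pics/topc.png',cv2.resize(d['pixels'][105:220,212:368,::-1],None,fx=5,fy=5,interpolation=cv2.INTER_CUBIC))
# obstacles
for nm,(a,b,c,e) in {'eyes':(430,512,100,185),'petri':(210,245,238,275),'bottles':(240,320,50,85)}.items():
  c_=P[c:e,a:b].reshape(-1,3); c_=c_[c_[:,2]>15]; print(nm,np.nanmin(c_,0) if len(c_) else 0,np.nanmax(c_,0) if len(c_) else 0)
E
python3 b.py
```

```text
rect ((579.7562255859375, -109.98271179199219), (240.05413818359375, 137.14190673828125), 78.94844818115234) z 129.75506399178283
165.28469339982257
left dark centroid [594.59930834 -35.19573553 145.64258681] 216 z [136.12082848 162.10965056]
middle dark centroid [ 580.27010106 -109.28362384  146.15421652] 222 z [136.42868004 162.00129592]
right dark centroid [ 568.97213119 -180.466456    145.22590714] 202 z [136.1641167  161.77448695]
eyes [ 513.29391218 -523.28152434   15.26699554] [ 664.76750919 -291.11350431  365.86980103]
petri [376.18968447 -14.07679803  15.00057892] [434.63749833  43.07330258  20.05375298]
bottles [ 772.92159834 -173.35311749   15.21900287] [821.36199808 -20.068019    64.41184059]
```

View pics/topc.png

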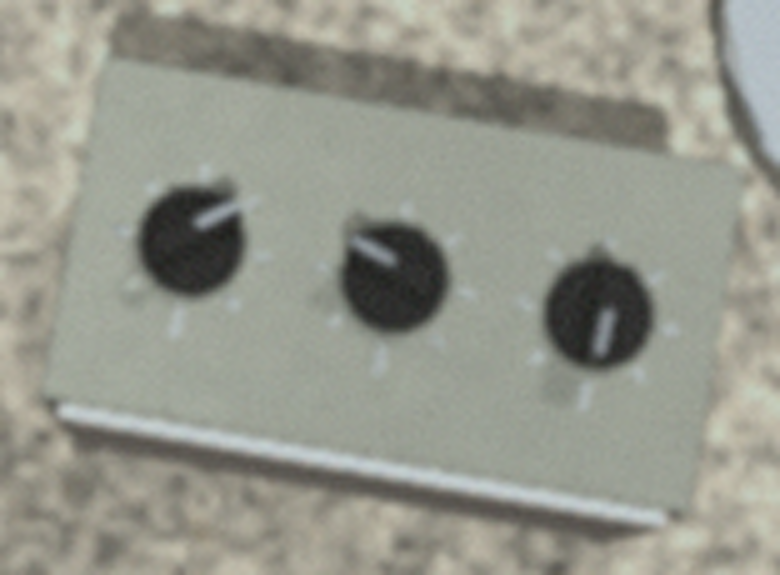

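The roof fits the given sizes: 240 × 137 including the panel, z = 130. Cabinet yaw is about -11°. Readings from the crop:

| Dial | Pointer in crop (px) | Angle |
|---|---|---|
| Left | (240,205) | 233° |
| Middle | (350,240) | 108° |
| Right | (598,355) | 0° |

These agree with the stated start ranges. I'll start moving.

>>> send_rows:
  series:
    - [[0,0,8.5,0,0,-0.6,0.55],[0,0,8.5,0,0,-0.6,0.55],[0,0,8.5,0,0,-0.6,0.55],[0,0,8.5,0,0,-0.6,0.55],[0,0,8.5,0,0,-0.6,0.55]]
  grip_force: 40

```text
t: 1.05
tool_pos: [195.0, 620.1, 261.6]
eef_rot: [3.141, -0.0, 2.089]
force: [0.3, 0.6, 0.1]
finger_gap: 38.8
grasp_force: 0.0
```

```bash
cat > go.py <<'E'
import sys
from h import *
# usage: go.py x y z [yawdeg]: shift in tool axes (cm) and turn about tool z (deg) from the measured pose
T,s=tool(); a=[float(x) for x in sys.argv[1:]]
print('t',round(s['t'],2),'pos',np.round(s['tool_pos'],1),'rpy deg',np.round(np.degrees(s['eef_rot']),1),'q',np.round(s['qpos'],2),'gap',round(s['finger_gap'],1),'F',np.round(s['force'],1),'tau',np.round(s['ft_torque'],2))
print('shift cm',np.round(T[:3,:3].T@(np.array(a[:3])-T[:3,3])/10,2))
if len(a)>3: print('turn',round(-((a[3]-np.degrees(s['eef_rot'][2])+180)%360-180),1))
E
python3 go.py 450 250 270 116
```

```text
t 1.05 pos [195.  620.1 261.6] rpy deg [180.   -0.  119.7] q [-1.47  0.38  0.18  1.5  -0.07  1.26 -0.76] gap 38.8 F [0.3 0.6 0.1] tau [-0.01 -0.03  0.02]
shift cm [-44.78   3.82  -0.84]
turn 3.7
```

>>> send_rows:
  series:
    - [[0,0,3.7,-4.5,0.4,0,0.55],[0,0,0,-4.5,0.4,0,0.55],[0,0,0,-4.5,0.4,0,0.55],[0,0,0,-4.5,0.4,0,0.55],[0,0,0,-4.5,0.4,0,0.55]]

```text
t: 1.55
tool_pos: [316.0, 427.3, 261.5]
eef_rot: [3.141, -0.0, 2.031]
force: [-0.2, -0.1, 0.8]
finger_gap: 38.0
grasp_force: 0.0
```

>>> send_rows:
  series:
    - [[0,0,0,-4.5,0.6,0,0.55],[0,0,0,-4.5,0.6,0,0.55],[0,0,0,-4.5,0.6,0,0.55],[0,0,0,-4.5,0.6,0,0.55],[0,0,0,-4.5,0.6,0,0.55]]

```text
t: 2.05
tool_pos: [442.8, 239.0, 261.7]
eef_rot: [3.14, -0.001, 2.031]
force: [0.5, 1.0, -0.3]
finger_gap: 38.2
grasp_force: 0.0
```

```bash
python3 go.py 520 -70 280 116
```

```text
t 2.05 pos [442.8 239.  261.7] rpy deg [179.9  -0.  116.4] q [-1.    0.12  0.46  1.85 -0.06  1.19 -0.06] gap 38.2 F [ 0.5  1.  -0.3] tau [ 0.02 -0.02  0.02]
shift cm [-31.12  -6.8   -1.86]
turn 0.4
```

>>> send_rows:
  series:
    - [[0,0,0,-4.5,-1.0,-0.3,0.55],[0,0,0,-4.5,-1.0,-0.3,0.55],[0,0,0,-4.5,-1.0,-0.3,0.55],[0,0,0,-4.5,-1.0,-0.3,0.55],[0,0,0,-4.5,-1.0,-0.3,0.55]]

```text
t: 2.55
tool_pos: [497.2, 15.0, 276.8]
eef_rot: [3.14, -0.0, 2.031]
force: [0.9, 1.4, -0.2]
finger_gap: 38.6
grasp_force: 0.0
```

>>> send_rows:
  series:
    - [[0,0,0,-3.0,-0.6,0,0.55],[0,0,0,-3.0,-0.6,0,0.55],[0,0,0,-2.6,-0.6,0,0.55],[0,0,0,0,0,0,0.55],[0,0,0,0,0,0,0.55]]

```text
t: 3.05
tool_pos: [519.0, -68.4, 276.3]
eef_rot: [3.141, -0.001, 2.029]
force: [0.0, 0.8, 0.4]
finger_gap: 38.7
grasp_force: 0.0
```

```bash
cat > w.py <<'E'
from h import *
import sys
d=snap('wrist'); P=cloud(d)
cv2.imwrite('pics/'+sys.argv[1],d['pixels'][...,::-1])
c=np.array([582,-109.7]);y=np.radians(-11.05); ey=np.array([-np.sin(y),np.cos(y)])
for k,n in((75,'L'),(0,'M'),(-75,'R')):
  p=np.append(c+k*ey,162); print(n,p,proj(d,p))
b=(P[...,2]>153)&(P[...,2]<168)
n,l,st,_=cv2.connectedComponentsWithStats(b.astype(np.uint8))
for i in range(1,n):
  if st[i,4]>150:
    q=P[l==i][:,:2]; r=cv2.minAreaRect(q.astype(np.float32)); B=cv2.boxPoints(r); e=[B[1]-B[0],B[2]-B[1]]; e=max(e,key=np.linalg.norm)
    print(st[i],'mid',np.round(r[0],1),'size',np.round(r[1],1),'yaw mod180',np.degrees(np.arctan2(e[1],e[0]))%180)
rf=(P[...,2]>126)&(P[...,2]<134); r=cv2.minAreaRect(P[rf][:,:2].astype(np.float32)); print('roof',r,np.nanmedian(P[rf][:,2]))
E
python3 go.py 597 -36 190 116; python3 w.py w1.png
```

```text
t 3.05 pos [519.  -68.4 276.3] rpy deg [180.   -0.  116.3] q [-0.59  0.17  0.73  1.79 -0.12  1.23  0.63] gap 38.7 F [0.  0.8 0.4] tau [ 0.03 -0.02 -0.02]
shift cm [-0.55  8.43  8.64]
turn 0.3
L [596.37491654 -36.09047769 162.        ] [345.68381598 190.54129757]
M [ 582.  -109.7  162. ] [295.47311377 247.54514037]
R [ 567.62508346 -183.30952231  162.        ] [250.61588428 298.23292898]
[338 174  16  37 476] mid [598.7 -38. ] size [11.4 34.3] yaw mod180 115.59741
[236 282  30  28 403] mid [ 567.4 -182.7] size [11.7 34.9] yaw mod180 165.13708
roof ((580.45361328125, -109.45115661621094), (240.8211669921875, 136.953125), 79.07860565185547) 130.63431028551037
```

View pics/w1.png

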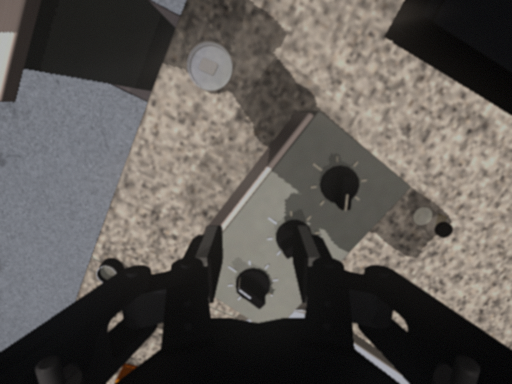

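Wrist view: left dial at px (340,185) and right at (253,287), with the middle partly behind a finger. Bar sizes and the roof come out as given. Left axis is (598,-36), its bar already parallel to the pads.

>>> send_rows:
  series:
    - [[0,0,0,-0.12,1.7,1.6,0.6],[0,0,0,-0.12,1.7,1.6,0.6],[0,0,0,-0.12,1.7,1.6,0.6],[0,0,0,-0.12,1.7,1.6,0.6],[0,0,0,-0.12,1.7,1.6,0.6]]

```text
t: 3.6
tool_pos: [598.3, -33.1, 195.4]
eef_rot: [3.141, -0.002, 2.034]
force: [0.1, 0.5, 0.6]
finger_gap: 34.2
grasp_force: 0.0
```

```bash
python3 go.py 597.9 -36.2 142 115.7
```

```text
t 3.6 pos [598.3 -33.1 195.4] rpy deg [ 1.800e+02 -1.000e-01  1.165e+02] q [-0.52  0.41  0.67  1.72 -0.28  1.11  0.69] gap 34.2 F [0.1 0.5 0.6] tau [-0.02 -0.04  0.02]
shift cm [-0.26 -0.18  5.34]
turn 0.8
```

>>> send_rows:
  series:
    - [[0,0,0.4,-0.2,-0.15,1.0,0.6],[0,0,0,0,0,1.1,0.6],[0,0,0,0,0,1.1,0.6],[0,0,0,0,0,1.1,0.6],[0,0,0,0,0,1.0,0.6]]

```text
t: 4.1
tool_pos: [597.0, -38.5, 142.7]
eef_rot: [3.141, -0.0, 2.023]
force: [-0.3, 0.2, 0.3]
finger_gap: 34.2
grasp_force: 0.0
```

>>> send_rows:
  series:
    - [[0,0,0,0,0,0,0.9],[0,0,0,0,0,0,1],[0,0,0,0,0,0,1],[0,0,0,0,0,0,1],[0,0,0,0,0,0,1]]

```text
t: 4.6
tool_pos: [598.5, -37.5, 143.1]
eef_rot: [3.139, 0.0, 2.024]
force: [5.7, 2.0, -8.7]
finger_gap: 9.7
grasp_force: 42.4
```

```bash
python3 go.py 597.9 -36.2 142 -146
```

```text
t 4.6 pos [598.5 -37.5 143.1] rpy deg [179.9   0.  116. ] q [-0.49  0.46  0.64  1.77 -0.32  1.01  0.72] gap 9.7 F [ 5.7  2.  -8.7] tau [ 0.3  -1.   -0.08]
shift cm [0.14 0.01 0.11]
turn -98.0
```

>>> send_rows:
  series:
    - [[0,0,-8,0.1,0.1,0,1],[0,0,-8,0,0,0,1],[0,0,-8,0,0,0,1],[0,0,-8,0,0,0,1],[0,0,-8,0,0,0,1]]

```text
t: 5.1
tool_pos: [599.3, -36.7, 143.1]
eef_rot: [3.14, 0.003, 2.728]
force: [6.9, 1.1, -9.0]
finger_gap: 10.0
grasp_force: 42.3
```

```bash
python3 go.py 597.9 -36.2 142 -146
```

```text
t 5.1 pos [599.3 -36.7 143.1] rpy deg [179.9   0.2 156.3] q [-0.38  0.43  0.48  1.77 -0.23  1.    1.35] gap 10.0 F [ 6.9  1.1 -9. ] tau [ 0.24 -1.28 -0.04]
shift cm [ 0.15 -0.01  0.11]
turn -57.7
```

>>> send_rows:
  series:
    - [[0,0,-8.3,0,0,0,1],[0,0,-8.3,0,0,0,1],[0,0,-8.3,0,0,0,1],[0,0,-8.3,0,0,0,1],[0,0,-8.3,0,0,0,1]]

```text
t: 5.6
tool_pos: [599.4, -35.6, 143.1]
eef_rot: [3.141, 0.004, -2.83]
force: [5.4, 2.5, -9.8]
finger_gap: 9.8
grasp_force: 42.4
```

>>> send_rows:
  series:
    - [[0,0,-8.2,0,0,0,1],[0,0,-8,0,0,0,1],[0,0,0,0,0,0,1],[0,0,0,0,0,0,1],[0,0,0,0,0,0,1]]

```text
t: 6.1
tool_pos: [599.2, -35.1, 143.1]
eef_rot: [-3.142, 0.004, -2.553]
force: [5.4, 4.0, -8.3]
finger_gap: 9.8
grasp_force: 42.5
```

```bash
python3 go.py 597.9 -36.2 142 -146
```

```text
t 6.1 pos [599.2 -35.1 143.1] rpy deg [-180.     0.2 -146.3] q [-0.22  0.4   0.26  1.76 -0.12  0.99  2.25] gap 9.8 F [ 5.4  4.  -8.3] tau [ 0.73 -1.19  0.06]
shift cm [ 0.17 -0.01  0.11]
turn -0.3
```

>>> send_rows:
  series:
    - [[0,0,0,0,0,0,0.6],[0,0,0,0,0,0,0.6],[0,0,0,0,0,0,0.6],[0,0,0,0,0,-2.5,0.6],[0,0,0,0,0,-4.5,0.6]]

```text
t: 6.6
tool_pos: [595.0, -37.5, 211.1]
eef_rot: [3.138, -0.007, -2.555]
force: [0.2, -0.1, 0.2]
finger_gap: 34.1
grasp_force: 0.0
```

>>> send_rows:
  series:
    - [[0,0,8.5,0,0,-1.5,0.6],[0,0,8.5,0,0,-1.5,0.6],[0,0,8.5,0,0,-1.5,0.6],[0,0,8.5,0,0,-1.5,0.6],[0,0,8.5,0,0,-1.5,0.6]]

```text
t: 7.1
tool_pos: [597.5, -37.8, 289.4]
eef_rot: [-3.142, 0.0, 2.98]
force: [0.5, -0.6, -0.0]
finger_gap: 34.4
grasp_force: 0.0
```

>>> send_rows:
  series:
    - [[0,0,8.5,0,0,0,0.6],[0,0,8.5,0,0,0,0.6],[0,0,8.5,0,0,0,0.6],[0,0,8.5,0,0,0,0.6],[0,0,8.5,0,0,0,0.6]]

```text
t: 7.6
tool_pos: [597.6, -37.7, 288.8]
eef_rot: [3.142, 0.0, 2.238]
force: [0.2, -0.2, -0.4]
finger_gap: 34.4
grasp_force: 0.0
```

>>> send_rows:
  series:
    - [[0,0,8.5,0,0,0,0.6],[0,0,8.5,0,0,0,0.6],[0,0,8.5,0,0,0,0.6],[0,0,8.5,0,0,0,0.6],[0,0,8.5,0,0,0,0.6]]

```text
t: 8.1
tool_pos: [597.6, -37.7, 288.7]
eef_rot: [3.142, -0.0, 1.497]
force: [0.0, -0.7, -0.1]
finger_gap: 34.0
grasp_force: 0.0
```

```bash
python3 go.py 515 -110 280 61
```

```text
t 8.1 pos [597.6 -37.7 288.7] rpy deg [180.   -0.   85.7] q [-0.52  0.32  0.67  1.6  -0.21  1.29  0.1 ] gap 34.0 F [ 0.  -0.7 -0.1] tau [-0.    0.01  0.01]
shift cm [-7.82 -7.7   0.87]
turn 24.7
```

>>> send_rows:
  series:
    - [[0,0,8.2,0,0,0,0.6],[0,0,8.2,0,0,0,0.6],[0,0,8.3,0,0,0,0.6],[0,0,0,-4,0.5,0,0.6],[0,0,0,-4,0.5,0,0.6]]

```text
t: 8.6
tool_pos: [568.2, -112.1, 288.4]
eef_rot: [3.142, 0.0, 1.076]
force: [0.6, -1.4, 0.5]
finger_gap: 34.3
grasp_force: 0.0
```

>>> send_rows:
  series:
    - [[0,0,0,-3.5,0.5,0,0.6],[0,0,0,-3.5,0.5,0,0.6],[0,0,0,0,0,0,0.6],[0,0,0,0,0,0,0.6],[0,0,0,0,0,0,0.6]]

```text
t: 9.1
tool_pos: [544.2, -177.2, 288.3]
eef_rot: [-3.141, -0.001, 1.074]
force: [-0.4, 0.3, -0.3]
finger_gap: 34.1
grasp_force: 0.0
```

```bash
python3 w.py w2.png; python3 go.py 583.5 -109.7 195 61 
```

```text
L [596.37491654 -36.09047769 162.        ] [231.59417019  11.58638087]
M [ 582.  -109.7  162. ] [257.9819103   99.68127059]
R [ 567.62508346 -183.30952231  162.        ] [280.84399727 176.31984518]
[222   0  27  34 498] mid [598.1 -36.9] size [30.1 11.3] yaw mod180 33.36065
[254  78  13  39 456] mid [ 584.7 -108.8] size [33.3 11. ] yaw mod180 59.57607
[263 166  36  19 420] mid [ 567.6 -183.3] size [11.5 33.9] yaw mod180 164.847
[429 251  57  24 501] mid [ 695.6 -361.4] size [16.4 63.9] yaw mod180 172.16939
roof ((592.2031860351562, -184.50497436523438), (201.04603576660156, 412.5223693847656), 14.357030868530273) 130.67947523907176
t 9.15 pos [ 544.3 -176.9  288.2] rpy deg [-180.    -0.    61.6] q [-0.4   0.29  0.81  1.66 -0.22  1.28 -0.05] gap 34.2 F [ 0.8 -0.1 -0.8] tau [0.04 0.04 0.01]
shift cm [7.77 0.25 9.33]
turn 0.6
```

View pics/w2.png

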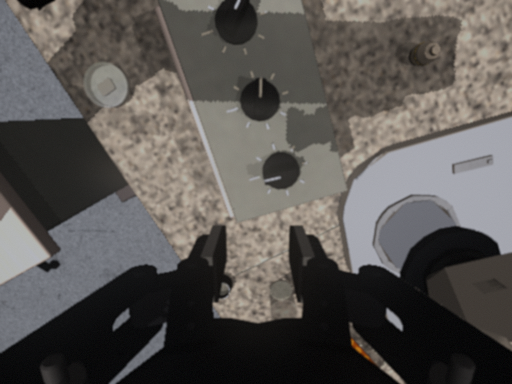

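The left bar reads yaw 33° (mark 3), with its pointer at px (240,5). The middle dial at (260,98) has its bar at yaw 60°. Now the middle dial.

>>> send_rows:
  series:
    - [[0,0,1.5,1.6,0.05,1.8,0.6],[0,0,0,1.55,0.05,1.8,0.6],[0,0,0,1.55,0.05,1.9,0.6],[0,0,0,1.55,0.05,1.9,0.6],[0,0,0,1.5,0.05,1.9,0.6]]

```text
t: 9.65
tool_pos: [585.2, -109.9, 194.3]
eef_rot: [-3.141, -0.0, 1.049]
force: [-0.2, 0.2, -0.3]
finger_gap: 34.2
grasp_force: 0.0
```

>>> send_rows:
  series:
    - [[0,0,0,0,0,0.8,0.6],[0,0,0,0,0,1.1,0.6],[0,0,0,0,0,1.1,0.6],[0,0,0,0,0,1.1,0.6],[0,0,0,0,0,1.1,0.6]]

```text
t: 10.15
tool_pos: [584.2, -113.0, 142.8]
eef_rot: [3.141, -0.0, 1.045]
force: [-0.2, 0.3, 0.1]
finger_gap: 34.1
grasp_force: 0.0
```

```bash
python3 go.py 583.6 -110.2 142.5 60
```

```text
t 10.15 pos [ 584.2 -113.   142.8] rpy deg [180.   -0.   59.9] q [-0.42  0.47  0.72  1.78 -0.36  1.02 -0.09] gap 34.1 F [-0.2  0.3  0.1] tau [-0.05  0.08  0.01]
shift cm [ 0.21 -0.2   0.03]
turn -0.1
```

>>> send_rows:
  series:
    - [[0,0,0,0.2,-0.2,0,0.7],[0,0,0,0,0,0,1],[0,0,0,0,0,0,1],[0,0,0,0,0,0,1],[0,0,0,0,0,0,1]]

```text
t: 10.65
tool_pos: [583.6, -109.4, 143.4]
eef_rot: [-3.141, -0.0, 1.046]
force: [-0.7, 0.2, -2.2]
finger_gap: 9.8
grasp_force: 41.5
```

>>> send_rows:
  series:
    - [[0,0,7.9,0,0,0,1],[0,0,7.9,0,0,0,1],[0,0,7.9,0,0,0,1],[0,0,7.9,0,0,0,1],[0,0,7.9,0,0,0,1]]

```text
t: 11.15
tool_pos: [583.7, -109.5, 143.4]
eef_rot: [-3.142, -0.0, 0.352]
force: [-0.7, 0.7, -3.4]
finger_gap: 10.2
grasp_force: 41.4
```

>>> send_rows:
  series:
    - [[0,0,7.9,0,0,0,1],[0,0,7.9,0,0,0,1],[0,0,7.9,0,0,0,1],[0,0,7.7,0,0,0,1],[0,0,0,0,0,0,1]]

```text
t: 11.65
tool_pos: [583.7, -109.6, 143.4]
eef_rot: [3.141, 0.0, -0.191]
force: [-0.4, 0.7, -1.8]
finger_gap: 10.0
grasp_force: 41.8
```

```bash
python3 go.py 583.6 -110.2 142.5 -11
```

```text
t 11.65 pos [ 583.7 -109.6  143.4] rpy deg [180.    0.  -10.9] q [-0.61  0.6   1.02  1.79 -0.57  1.09 -1.15] gap 10.0 F [-0.4  0.7 -1.8] tau [ 0.05  0.06 -0.07]
shift cm [0.   0.06 0.09]
turn 0.1
```

>>> send_rows:
  series:
    - [[0,0,0,0,0,0,0.6],[0,0,0,0,0,0,0.6],[0,0,0,0,0,0,0.6],[0,0,0,0,0,-2.5,0.6],[0,0,0,0,0,-4.5,0.6]]

```text
t: 12.15
tool_pos: [581.7, -108.6, 211.5]
eef_rot: [3.142, 0.006, -0.19]
force: [0.1, 0.7, 0.4]
finger_gap: 34.4
grasp_force: 0.0
```

>>> send_rows:
  series:
    - [[0,0,-8.5,0,0,-0.5,0.6],[0,0,-8.5,0,0,-0.5,0.6],[0,0,-8.5,0,0,-0.5,0.6],[0,0,-8.5,0,0,-0.5,0.6],[0,0,-8.5,0,0,-0.5,0.6]]

```text
t: 12.65
tool_pos: [583.7, -109.8, 238.9]
eef_rot: [3.141, -0.001, 0.557]
force: [1.0, 0.4, -0.7]
finger_gap: 34.6
grasp_force: 0.0
```

>>> send_rows:
  series:
    - [[0,0,-8.5,0,0,0,0.6],[0,0,-8.5,0,0,0,0.6],[0,0,-8.5,0,0,0,0.6],[0,0,-8.5,0,0,0,0.6],[0,0,-8.5,0,0,0,0.6]]

```text
t: 13.15
tool_pos: [583.6, -109.9, 238.7]
eef_rot: [3.141, -0.0, 1.299]
force: [0.1, -1.3, -0.2]
finger_gap: 34.3
grasp_force: 0.0
```

>>> send_rows:
  series:
    - [[0,0,-8.5,0,0,0,0.6],[0,0,-8.5,0,0,0,0.6],[0,0,-8.5,0,0,0,0.6],[0,0,-8.5,0,0,0,0.6],[0,0,-8.5,0,0,0,0.6]]

```text
t: 13.65
tool_pos: [583.6, -110.0, 238.7]
eef_rot: [3.141, 0.0, 2.04]
force: [-0.7, 0.5, -0.2]
finger_gap: 34.0
grasp_force: 0.0
```

>>> send_rows:
  series:
    - [[0,0,-8.5,0,0,0,0.6],[0,0,-8.5,0,0,0,0.6],[0,0,-8.5,0,0,0,0.6],[0,0,-8.5,0,0,0,0.6],[0,0,-8.5,0,0,0,0.6]]

```text
t: 14.15
tool_pos: [583.6, -110.0, 238.7]
eef_rot: [3.141, 0.001, 2.782]
force: [-0.3, -0.1, -0.5]
finger_gap: 34.3
grasp_force: 0.0
```

```bash
python3 go.py 569.4 -183.1 195 165
```

```text
t 14.15 pos [ 583.6 -110.   238.7] rpy deg [180.    0.  159.4] q [-0.24  0.32  0.45  1.68 -0.15  1.18  1.46] gap 34.3 F [-0.3 -0.1 -0.5] tau [ 0.03 -0.01 -0.05]
shift cm [-1.23 -7.35  4.37]
turn -5.6
```

>>> send_rows:
  series:
    - [[0,0,-5.6,0,0,0,0.6],[0,0,0,-0.2,-2.5,1,0.6],[0,0,0,-0.2,-2.5,1.3,0.6],[0,0,0,-0.12,-2.43,2,0.6],[0,0,0,0,0,0,0.6]]

```text
t: 14.65
tool_pos: [565.5, -187.2, 193.3]
eef_rot: [-3.139, -0.004, 2.867]
force: [-0.6, -1.0, -0.1]
finger_gap: 34.0
grasp_force: 0.0
```

>>> send_rows:
  series:
    - [[0,0,0,0,0,1.1,0.6],[0,0,0,0,0,1.1,0.6],[0,0,0,0,0,1.1,0.6],[0,0,0,0,0,1.1,0.6],[0,0,0,0,0,0.8,0.6]]

```text
t: 15.15
tool_pos: [568.7, -181.8, 141.9]
eef_rot: [3.141, -0.001, 2.875]
force: [0.5, 0.7, -0.2]
finger_gap: 33.9
grasp_force: 0.0
```

```bash
python3 go.py 569.4 -183.1 142.5 165
```

```text
t 15.15 pos [ 568.7 -181.8  141.9] rpy deg [ 1.800e+02 -1.000e-01  1.647e+02] q [-0.1   0.42  0.44  1.77 -0.21  1.    1.72] gap 33.9 F [ 0.5  0.7 -0.2] tau [ 0.   -0.02 -0.02]
shift cm [-0.1  -0.11 -0.06]
turn -0.3
```

>>> send_rows:
  series:
    - [[0,0,0,-0.1,-0.1,-0.1,0.7],[0,0,0,0,0,0,1],[0,0,0,0,0,0,1],[0,0,0,0,0,0,1],[0,0,0,0,0,0,1]]

```text
t: 15.65
tool_pos: [570.1, -183.5, 144.6]
eef_rot: [3.141, 0.001, 2.874]
force: [0.7, 0.9, -1.1]
finger_gap: 9.9
grasp_force: 41.3
```

>>> send_rows:
  series:
    - [[0,0,8,0,0,0,1],[0,0,8,0,0,0,1],[0,0,8,0,0,0,1],[0,0,8,0,0,0,1],[0,0,8,0,0,0,1]]

```text
t: 16.15
tool_pos: [569.7, -184.1, 144.6]
eef_rot: [3.142, 0.0, 2.17]
force: [-0.7, -0.2, -0.4]
finger_gap: 10.1
grasp_force: 41.4
```

```bash
cat > bin.py <<'E'
from h import *
d=snap('scene'); P=cloud(d).reshape(-1,3); P=P[~np.isnan(P[:,0])]
y=np.radians(-11); Q=(P[:,:2]-[583.7,-109.6])@np.array([[np.cos(y),-np.sin(y)],[np.sin(y),np.cos(y)]])
m=(np.abs(Q[:,1])<110)&(Q[:,0]<-60)&(Q[:,0]>-230)&(P[:,2]>40)&(P[:,2]<135)
x,z=Q[m,0],P[m,2]; f=z<np.percentile(z,95)
print('n',m.sum(),'xmin',np.percentile(x,1),'zmax',np.percentile(z,99),'tilt',np.median(np.arctan2(-66-4-x,z-12)))
E
python3 bin.py; python3 go.py 569.4 -183.1 142.5 165
```

```text
n 2252 xmin -74.90680439281056 zmax 130.5345814654604 tilt 0.033742673982460766
t 16.2 pos [ 569.6 -184.1  144.6] rpy deg [-180.     0.   124.1] q [-0.21  0.45  0.6   1.77 -0.29  1.01  1.09] gap 9.9 F [-0.2  1.  -0. ] tau [ 0.1   0.09 -0.05]
shift cm [0.1  0.04 0.21]
turn -40.9
```

Bin still shut, with the dial at about 45°. I'll go on slowly, checking between calls.

>>> send_rows:
  series:
    - [[0,0,4,0,0,0,1],[0,0,4,0,0,0,1],[0,0,4,0,0,0,1],[0,0,4,0,0,0,1],[0,0,0,0,0,0,1]]

```text
t: 16.7
tool_pos: [569.4, -184.2, 144.6]
eef_rot: [-3.141, 0.0, 1.898]
force: [-0.8, 0.0, 1.4]
finger_gap: 10.0
grasp_force: 41.6
```

```bash
python3 bin.py
```

```text
n 2248 xmin -74.92146225581138 zmax 130.58080933716778 tilt 0.03425502328699684
```

>>> send_rows:
  series:
    - [[0,0,4,0,0,0,1],[0,0,4,0,0,0,1],[0,0,4,0,0,0,1],[0,0,4,0,0,0,1],[0,0,0,0,0,0,1]]

```text
t: 17.25
tool_pos: [569.1, -184.2, 144.6]
eef_rot: [-3.141, 0.0, 1.619]
force: [-2.1, 0.3, 2.4]
finger_gap: 9.7
grasp_force: 41.9
```

```bash
python3 bin.py
```

```text
n 2253 xmin -74.95227969538244 zmax 130.50906909510948 tilt 0.03551526164206645
```

>>> send_rows:
  series:
    - [[0,0,4,0,0,0,1],[0,0,4,0,0,0,1],[0,0,4,0,0,0,1],[0,0,4,0,0,0,1],[0,0,0,0,0,0,1]]

```text
t: 17.8
tool_pos: [568.9, -184.2, 144.6]
eef_rot: [-3.14, 0.0, 1.339]
force: [-4.0, 1.0, 4.5]
finger_gap: 10.0
grasp_force: 42.1
```

```bash
python3 bin.py
```

```text
n 2250 xmin -74.85926864520924 zmax 130.45244783275126 tilt 0.03419817435260061
```

Dial is now at about 92°. Continuing.

>>> send_rows:
  series:
    - [[0,0,4,0,0,0,1],[0,0,4,0,0,0,1],[0,0,4,0,0,0,1],[0,0,4,0,0,0,1],[0,0,0,0,0,0,1]]

```text
t: 18.35
tool_pos: [568.6, -184.1, 144.5]
eef_rot: [-3.139, 0.0, 1.059]
force: [-4.4, 0.5, 6.9]
finger_gap: 10.0
grasp_force: 42.3
```

```bash
python3 bin.py
```

```text
n 2114 xmin -95.00598146778172 zmax 130.6889337321982 tilt 0.22184365685314833
```

>>> send_rows:
  series:
    - [[0,0,4,0,0,0,1],[0,0,4,0,0,0,1],[0,0,4,0,0,0,1],[0,0,4,0,0,0,1],[0,0,0,0,0,0,1]]

```text
t: 18.9
tool_pos: [568.4, -183.9, 144.6]
eef_rot: [-3.139, 0.001, 0.78]
force: [-5.0, 1.5, 6.8]
finger_gap: 9.6
grasp_force: 42.4
```

```bash
python3 bin.py; python3 go.py 569.4 -183.1 142.5 165
```

```text
n 1861 xmin -123.66603753553805 zmax 130.6461838273278 tilt 0.4894102510263722
t 18.95 pos [ 568.4 -183.9  144.6] rpy deg [-179.9    0.    44.8] q [-0.43  0.56  0.93  1.78 -0.51  1.07 -0.11] gap 9.9 F [-4.9  1.8  7.2] tau [ 0.28  1.26 -0.06]
shift cm [0.13 0.01 0.21]
turn -120.2
```

The bin is ajar (tilt ≈ 0.48). Release, rise, and line up over the gap.

>>> send_rows:
  series:
    - [[0,0,0,0,0,0,0.6],[0,0,0,0,0,0,0.6],[0,0,0,0,0,0,0.6],[0,0,0,0,0,-2.5,0.6],[0,0,0,0,0,-4.5,0.6]]

```text
t: 19.45
tool_pos: [568.0, -182.4, 212.0]
eef_rot: [-3.136, 0.003, 0.78]
force: [0.7, 1.4, 0.4]
finger_gap: 34.4
grasp_force: 0.0
```

>>> send_rows:
  series:
    - [[0,0,8.5,0,0,0,0.8],[0,0,8.5,0,0,0,1],[0,0,8.5,0,0,0,1],[0,0,8.5,0,0,0,1],[0,0,8.5,0,0,0,1]]

```text
t: 19.95
tool_pos: [570.1, -183.7, 214.2]
eef_rot: [3.142, -0.001, 0.032]
force: [0.4, -0.6, -0.4]
finger_gap: 0.3
grasp_force: 0.0
```

>>> send_rows:
  series:
    - [[0,0,7,0,0,0,1],[0,0,6.5,0,0,0,1],[0,0,0,-3,-2.5,0,1],[0,0,0,-3,-2.5,0,1],[0,0,0,-2.5,-2.5,0,1]]

```text
t: 20.45
tool_pos: [500.0, -93.0, 213.8]
eef_rot: [3.141, 0.0, -0.199]
force: [0.3, 0.7, 0.7]
finger_gap: 0.5
grasp_force: 0.0
```

```bash
python3 bin.py; python3 go.py 497 -93 150 -11; python3 - <<'E'
from h import *
d=snap('scene'); P=cloud(d); y=np.radians(-11); M=np.array([[np.cos(y),-np.sin(y)],[np.sin(y),np.cos(y)]])
Q=(P[...,:2]-[583.7,-109.6])@M
cv2.imwrite('pics/s3.png',cv2.resize(d['pixels'][120:300,160:400,::-1],None,fx=3,fy=3))
p=nets.spot_in('scene','bin_lip'); print(p[:1])
E
```

```text
n 1859 xmin -123.76231802023054 zmax 130.5444605268278 tilt 0.48943012884704346
t 20.5 pos [497.8 -85.9 212.5] rpy deg [-179.7    0.4  -11. ] q [-0.96  0.5   1.4   1.92 -0.54  1.19 -1.13] gap -0.1 F [-2.   2.5 -2.1] tau [0.2  0.12 0.06]
shift cm [0.1  0.74 6.25]
turn 0.0
[{'location': [592.3, -28.9, 149.2], 'p': 0.72}]
```

View pics/s3.png

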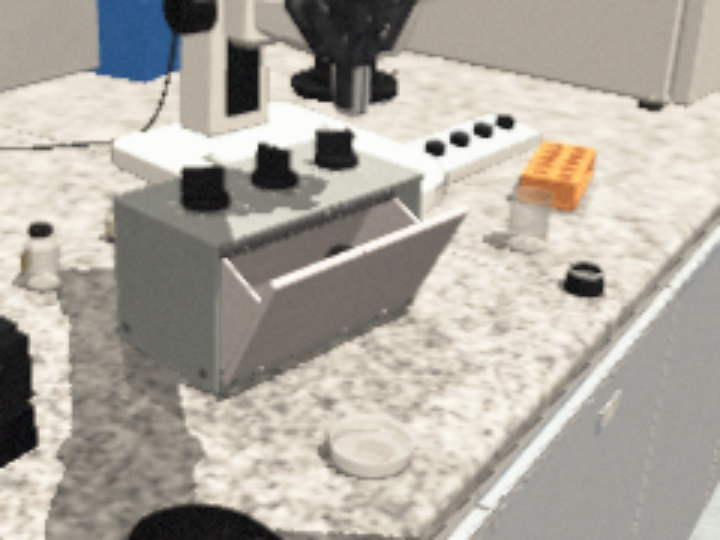

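The picture shows the bin ajar, its upper edge from px (275,285) to (465,212), with a clear gap behind. Joint 3 is near its limit here, so I'll turn the tool half round, which gives the same finger shape.

>>> send_rows:
  series:
    - [[0,0,-8.5,0,0,-0.2,1],[0,0,-8.5,0,0,0,1],[0,0,-8.5,0,0,0,1],[0,0,-8.5,0,0,0,1],[0,0,-8.5,0,0,0,1]]

```text
t: 21.1
tool_pos: [501.9, -95.2, 216.8]
eef_rot: [3.14, -0.001, 0.548]
force: [-0.2, 0.4, 0.8]
finger_gap: 0.2
grasp_force: 0.0
```

>>> send_rows:
  series:
    - [[0,0,-8.5,0,0,0,1],[0,0,-8.5,0,0,0,1],[0,0,-8.5,0,0,0,1],[0,0,-8.5,0,0,0,1],[0,0,-8.5,0,0,0,1]]

```text
t: 21.6
tool_pos: [501.9, -95.3, 216.7]
eef_rot: [3.139, 0.0, 1.289]
force: [-0.6, 0.3, -0.1]
finger_gap: -0.3
grasp_force: 0.0
```

>>> send_rows:
  series:
    - [[0,0,-8.5,0,0,0,1],[0,0,-8.5,0,0,0,1],[0,0,-8.5,0,0,0,1],[0,0,-8.5,0,0,0,1],[0,0,-8.5,0,0,0,1]]

```text
t: 22.1
tool_pos: [501.8, -95.3, 216.7]
eef_rot: [3.14, 0.001, 2.031]
force: [0.5, 0.6, -0.4]
finger_gap: 0.1
grasp_force: 0.0
```

>>> send_rows:
  series:
    - [[0,0,-8.5,0,0,0,1],[0,0,-8.5,0,0,0,1],[0,0,-8.5,0,0,0,1],[0,0,-8.5,0,0,0,1],[0,0,-8.5,0,0,0,1]]

```text
t: 22.6
tool_pos: [501.8, -95.3, 216.6]
eef_rot: [3.142, 0.002, 2.773]
force: [-0.3, -0.5, 0.1]
finger_gap: 0.1
grasp_force: 0.0
```

>>> send_rows:
  series:
    - [[0,0,-5,0,0,0,1],[0,0,-5,0,0,0,1],[0,0,0,0,0,0,1],[0,0,0,0,0,0,1],[0,0,0,0,0,0,1]]

```text
t: 23.1
tool_pos: [501.3, -94.2, 216.3]
eef_rot: [-3.142, 0.0, 2.941]
force: [1.1, 0.1, -0.5]
finger_gap: 0.1
grasp_force: 0.0
```

```bash
python3 go.py 495 -93 100 169
```

```text
t 23.1 pos [501.3 -94.2 216.3] rpy deg [-180.     0.   168.5] q [-0.51  0.2   0.7   1.9  -0.14  1.09  1.62] gap 0.1 F [ 1.1  0.1 -0.5] tau [0.   0.04 0.02]
shift cm [ 0.64 -0.   11.63]
turn -0.5
```

>>> send_rows:
  series:
    - [[0,0,0,0.3,0,2,1],[0,0,0,0.35,0,2,1],[0,0,0,0,0,2,1],[0,0,0,0,0,1.5,1],[0,0,0,0,0,0,1]]

```text
t: 23.6
tool_pos: [493.2, -92.1, 139.5]
eef_rot: [-3.141, -0.004, 2.942]
force: [-0.5, -0.5, 0.3]
finger_gap: 0.0
grasp_force: 0.0
```

>>> send_rows:
  series:
    - [[0,0,0,0,0,1,1],[0,0,0,0,0,1,1],[0,0,0,0,0,1,1],[0,0,0,0,0,1,1],[0,0,0,0,0,0.5,1]]

```text
t: 24.1
tool_pos: [494.1, -92.2, 95.1]
eef_rot: [-3.141, -0.001, 2.943]
force: [-0.7, 0.1, 0.0]
finger_gap: 0.3
grasp_force: 0.0
```

```bash
python3 go.py 490 -93 97 169; python3 bin.py
```

```text
t 24.1 pos [494.1 -92.2  95.1] rpy deg [-1.800e+02 -1.000e-01  1.686e+02] q [-0.43  0.36  0.64  2.04 -0.28  0.84  1.74] gap 0.3 F [-0.7  0.1  0. ] tau [-0.02  0.02 -0.02]
shift cm [ 0.39 -0.16 -0.18]
turn -0.4
n 1887 xmin -124.01501462433772 zmax 131.09145287103482 tilt 0.48903723870983995
```

>>> send_rows:
  series:
    - [[0,0,0,0.6,0,0.2,1],[0,0,0,0.7,0,0.3,1],[0,0,0,0.7,0,0.3,1],[0,0,0,0.7,0,0.4,1],[0,0,0,0.5,0,0.3,1]]

```text
t: 24.65
tool_pos: [462.1, -85.7, 80.9]
eef_rot: [3.141, -0.001, 2.943]
force: [-0.2, -0.3, -0.1]
finger_gap: -0.1
grasp_force: 0.0
```

>>> send_rows:
  series:
    - [[0,0,0,0.4,0,0.3,1],[0,0,0,0.4,0,0.3,1],[0,0,0,0.3,0,0.2,1],[0,0,0,0.2,0,0,1],[0,0,0,0,0,0,1]]

```text
t: 25.15
tool_pos: [459.0, -85.0, 77.5]
eef_rot: [3.14, 0.017, 2.943]
force: [5.4, -1.3, 17.5]
finger_gap: -0.3
grasp_force: 8.6
```

```bash
python3 go.py 490 -93 97 169; python3 bin.py
```

```text
t 25.15 pos [459.  -85.   77.5] rpy deg [179.9   1.  168.6] q [-0.46  0.31  0.64  2.14 -0.27  0.75  1.73] gap -0.3 F [ 5.4 -1.3 17.5] tau [-0.31 -1.19 -0.02]
shift cm [-3.23 -0.17 -1.89]
turn -0.4
n 1744 xmin -156.96619190834886 zmax 133.02528556966172 tilt 0.4499039593953371
```

The lip is at x ≈ -157, which matches the stop position. Back off and lift out.

>>> send_rows:
  series:
    - [[0,0,0,-0.8,0,-0.8,1],[0,0,0,0,0,-1.5,1],[0,0,0,0,0,-2.5,1],[0,0,0,0,0,-3,1],[0,0,0,0,0,-3,1]]

```text
t: 25.7
tool_pos: [457.3, -85.0, 181.7]
eef_rot: [-3.141, -0.002, 2.943]
force: [0.3, 1.0, -0.6]
finger_gap: 0.0
grasp_force: 0.0
```

>>> send_rows:
  series:
    - [[0,0,0,0,0,-3,1],[0,0,0,0,0,-3,1],[0,0,0,0,0,-2,1],[0,0,0,0,0,0,1],[0,0,0,0,0,0,1]]

```text
t: 26.2
tool_pos: [457.8, -84.9, 260.7]
eef_rot: [3.141, -0.001, 2.944]
force: [0.4, 0.3, 0.0]
finger_gap: -0.1
grasp_force: 0.0
```

```bash
python3 bin.py; python3 go.py 490 -93 97 169; python3 - <<'E'
from h import *
d=snap('scene'); t=snap('top')
a=cv2.resize(d['pixels'][130:280,160:360],(533,400)); b=cv2.resize(t['pixels'][105:220,212:368],(543,400))[:, :260]
cv2.imwrite('pics/f.png',np.hstack([a,b])[...,::-1])
P=cloud(d).reshape(-1,3); y=np.radians(-11); Q=(P[:,:2]-[583.7,-109.6])@np.array([[np.cos(y),-np.sin(y)],[np.sin(y),np.cos(y)]])
m=(np.abs(Q[:,1])<90)&(Q[:,0]<-80)&(Q[:,0]>-170)&(P[:,2]>35)&(P[:,2]<82); print('face tilt',np.median(np.arctan2(-66-Q[m,0],P[m,2]-12)),m.sum())
E
```

```text
n 1878 xmin -156.76575489121416 zmax 130.64830774912198 tilt 0.2814384991520374
t 26.25 pos [457.4 -84.8 260.1] rpy deg [-1.800e+02 -1.000e-01  1.686e+02] q [-0.6   0.04  0.71  1.93 -0.03  1.18  1.5 ] gap 0.1 F [ 0.2  0.7 -0.5] tau [ 0.03 -0.   -0.03]
shift cm [-3.39 -0.15 16.31]
turn -0.4
face tilt 0.5529555607331967 383
```

View pics/f.png

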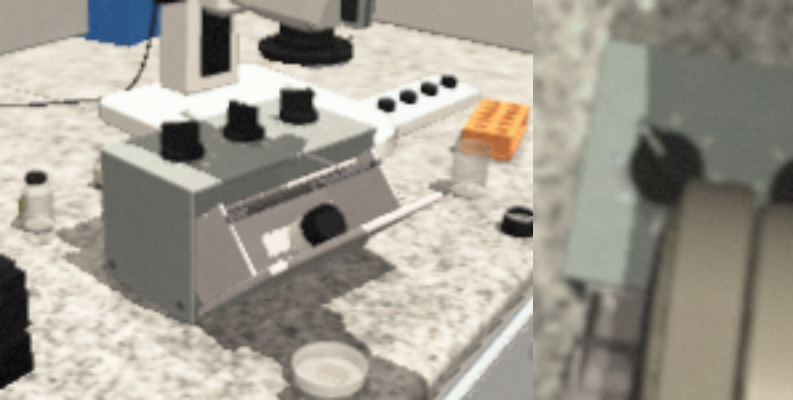

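The bin lies open at its stop, its edge from px (275,270) to (440,195) with the parts visible. The left pointer is on mark 3 at (650,135), and the arm is clear.

```bash
python3 -c "
from plant import job; print(job.job_done())"
```

```text
the job is handed in; nothing more can be done
None
```

The job is handed in: the left and middle dials are on marks 3 and 4, the right dial released its catch at about 105°, the bin is tipped open to its stop with the arm clear, and I touched nothing standing around; hand-in returned no verdict, and I did not re-image the middle dial after setting it.

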